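# Strap-clamp a short workpiece on the clamping board

## Task

Set the small pale workpiece up for clamping on the plywood board: lay it flat, lengthwise along the board, centred and with one end up against the board's wooden end stop. On the other side of the stud lay the packing flat on the board - the offcut that stands only a touch higher than the workpiece - then build the clamp up on the stud from below: the slotted strap over the stud, along the board, bearing level on both the workpiece and the packing, then the washer, then the nut on top. Leave it all standing loose like that, ready for me to tighten.

Things in the scene. Friction and masses are not known exactly. Their poses are not given: they have to be found in the camera images.
- board: Plywood clamping board, fixed; x -90 to 118, y -50 to 50 mm, top 22 mm above the bench. Origin: on the axis of its upright steel stud, at bench height; x along the board to the wooden end stop (cleat across at x 107 to 117, 14 mm high above the board), z up. Stud 10 mm thick, tip pointed, 94 mm above the bench; hex nut 20 mm wide at its foot, 9 mm high. Aluminium track flush along the middle.
- work: Workpiece: small pale wooden block 40 x 75 x 20 mm (x, y, z), lying flat. Origin at the centre of its underside, length along its own y; grip across the 40 mm. Touching the stop, its centre is at x = 69.5 mm, y = 0 of the board's frame.
- packing: Dark grey-brown pine offcut 45 x 95 x 22 mm (x, y, z), lying flat, 2 mm higher than the workpiece. Origin at the centre of its underside, length along its own y; grip across the 45 mm. With its length across the board it sits well under the strap's tail, clear of the stud, when centred at x = -62 mm, y = 0 of the board's frame.
- square_offcut: Light grey square-section offcut 28 x 100 x 28 mm (x, y, z), lying flat, 8 mm higher than the workpiece. Origin at the centre of its underside, length along its own y.
- strap: Slotted strap clamp: bright flat steel bar 160 x 32 x 10 mm (x, y, z), 0.3 kg, slot 56 x 15 mm right through its middle; ends and faces alike. Origin at the centre of its underside (mid slot), length along its own x. Grip across the 32 mm, in the middle if you like: the stud comes up between the fingers. When it lies on both, its underside is 43 mm above the bench at the stud.
- washer: Thick bright steel washer, 40 mm across, 8 mm thick, bore 15 mm, lying flat. Origin at the centre of its underside, z up. On the strap its underside is 53 mm above the bench.
- nut: Dark steel hexagon nut on a round flange: flange 36 mm across, 7 mm thick; hexagon above it 30 mm across flats (flats face its own x axis and every 60 degrees); 24 mm high. A quick nut: its 15 mm bore clears the thread, so it slides down the stud without turning. Stands on its flange. Origin at the centre of its underside, z up. On the washer its underside is 61 mm above the bench.

How it is judged (in metres and radians):
On the way, in this order (a step that is already met when the one before it is completed fails the run):
1. the workpiece lies against the end stop and the packing lies flat on the board on the other side of the stud (x of work in the frame of board between 0.058 and 0.073 m and y of work in the frame of board between -0.012 and 0.012 m and z of work in the frame of board between 0.019 and 0.025 m and angle between the y axis of work and the x axis of board, either way round below 0.17 rad and angle between each of work, packing's own z axis and vertical below 0.04 rad and x of packing in the frame of board between -0.14 and -0.02 m and z of packing in the frame of board between 0.019 and 0.025 m), for 0.2 s.
2. the strap is over the stud and bears level on workpiece and packing (horizontal distance between strap and board below 0.03 m and z of strap in the frame of board between 0.038 and 0.048 m and angle between the x axis of strap and the x axis of board, either way round below 0.2 rad and angle between strap's own z axis and vertical below 0.05 rad and contact force between strap and work above 0.2 N and contact force between strap and packing above 0.2 N), for 0.2 s.
3. the washer lies on the strap, round the stud (horizontal distance between washer and board below 0.007 m and z of washer in the frame of board between 0.049 and 0.058 m and angle between washer's own z axis and vertical below 0.09 rad), for 0.2 s.
4. the nut stands on the washer, round the stud (horizontal distance between nut and board below 0.007 m and z of nut in the frame of board between 0.057 and 0.066 m and angle between nut's own z axis and vertical below 0.09 rad), for 0.2 s.
At the end, for the whole second after the job is handed in: Workpiece flat, within 11 mm of the stop, 12 mm of the middle line, 0.17 rad of its direction; packing (22 mm offcut) flat on the board beyond the stud; strap over the stud, along the board, level within 0.05 rad, on both; washer on it, nut on top, within 7 mm of the axis; released, at rest (all of step 1 and all of step 2 and all of step 3 and all of step 4 and linear speed of each of work, packing, strap, washer, nut below 0.02 m/s); the robot touches nothing.
It also fails if it takes over 99 s, if anything falls off the work surface, if the arm or the gripper's body presses on something with over 40 N, if the wrist force passes 120 N, or if a joint passes its speed limit or range.

## Robot

A 6-joint arm with a two-finger parallel gripper is mounted at the origin on a cart in front of the work surface, level with it; the furniture and walls round the work are solid. World frame = base frame: x ahead of the robot, y to its left, z up, the work surface at z = 0. Lengths are in mm, angles in degrees, forces in N, time in s.
With the tool pointing down it reaches from about 375 to 900 mm from the base axis. Payload 3.1 kg.
Tool frame: the origin (TCP) lies on the centre line of the jaws, within the pads' length; the fingertips stand ctrl.tip_reach ahead of it and the grasp point (between the pads) is the TCP (ctrl.tip_reach is the distance from the TCP to the fingertips, in mm); z points along the fingers, y is the line along which they close (so a half turn about z gives the same grasp; the last joint's range is limited). The gripper opens to 85 mm and grips with 20 to 120 N. Pads are 22 mm wide; open, the fingers measure 114 mm over their backs; the gripper's body (76 mm by 85 mm) begins 54 mm behind the grasp point. The pads swing forward as they close: fully open they stand 13 mm farther back than shut.
Start: joints at [53.543, 30.224, 82.088, -0, 67.689, -10.227], TCP at [276.193, 560.637, 213.61] pointing down, gripper open.
Joint ranges: [-176.69, 176.69], [-43.24, 126.21], [12.49, 139.97], [-82, 262], [0, 151.66], [-163.58, 163.58]. Speed limits (degrees/s): [159.86, 159.86, 180, 180, 180, 180].

## Interface

Orientations are given as a 3x3 rotation matrix whose columns are the frame's x, y, z axes.
In Python, from bench import ctrl gives the robot as it stands.
- The arm moves only by the tool servo_tool, never from a script. Its argument "moves" is a list of rows, each a list of 3 entries, a list of its own where there are three numbers: the turn, a rotation vector about the world's x, y, z in rad, then the shift along the world's x, y, z in mm, then the finger opening in mm, from 0 to 85.4. In form: [[[rx, ry, rz], [x, y, z], gripper], ...]. A call has exactly 10 rows; each row is the pose to reach, as a shift and turn from the pose commanded when the call began; what a row does not reach only later rows make up. A row lasts 1/8 s, in which the tool goes at most 62.5 mm and 10.7 degrees, less where a joint would pass 70% of its speed; a pose out of reach is approached as far as the arm can. A call with a gripper value outside its range is refused whole. The fingers move at their own pace and stop on an object; "newtons" is the grip in N (left out, the last holds). Time passes only in rows, so rows that repeat a pose let the fingers close, or fill a call up. It gives the time, the measured TCP pose, the force, the opening and the grip force at its end, in the units of the state.
- ctrl.get_state(): the state, without advancing time (a new reading comes with each control period).
- ctrl.snapshot(name): name is "side" or "top"; returns a dict with "frame" (480x640x3 uint8, blue, green, red), "depth" (480x640 float32, mm along the optical axis (not along the pixel's ray), 0 where there is no reading), "fx", "fy", "cx", "cy" (pixels), "D" ([k1, k2, p1, p2, k3] as OpenCV has them; the pictures are not rectified), "xyz" and "attitude" of the camera in the world. Camera axes: x right, y down, z forward; pixel columns grow to the right and rows downward; lengths in mm; the calibration is good to about 2 mm. A picture is of the moment at which its call begins.
- ctrl.sign_off(): hands the job in; it is judged then, once.
The state is a dict: "time": time; "joint_pos": joint angles; "qvel": joint speeds; "tau": joint torques, N m; "eef_pos": TCP position; "ee_rot": TCP orientation; "wrist_force": force on the tool from outside, world axes, zero at the start; "torque": the same for the moment, N m; "width": finger opening in mm; "gripper_force": force on a finger pad.
Only numpy, scipy, OpenCV 4.12 (cv2) and the standard library are available. Lean on these libraries where they do the work, as an engineer would, in place of code of your own. Each camera call takes 0.05 s, during which the arm holds its last target. There are 200 camera calls.

## Working session

There is one attempt and no reset: what is moved stays moved. The work goes in short steps, Python scripts to look and compute and a tool call to move; the robot and the scene stay as the last step left them, time stands still between calls to the robot, and variables do not carry over. Pictures are saved under pics/ and viewed, at most 14 in all, crops included, and the job is handed in when it is done.

Besides the shell and the picture viewer there is one more tool, called after ">>>" as name([rows], argument=value, ...), one row to a line, values as JSON. servo_tool: Moves the arm, as the interface text tells. Its arguments: {"type":"object","properties":{"moves":{"type":"array","items":{"type":"array"}},"newtons":{"type":"number"}},"required":["moves"]}

```bash
ls; mkdir -p pics; cat > h.py <<'E'
import numpy as np, cv2
from bench import ctrl
def snap(n,f=None):
    s=ctrl.snapshot(n)
    if f: cv2.imwrite('pics/'+f+'.png',s['frame'])
    np.save('pics/'+n+'.npy',s,allow_pickle=True)
    return s
def cloud(s):
    K=np.array([[s['fx'],0,s['cx']],[0,s['fy'],s['cy']],[0,0,1]])
    v,u=np.mgrid[:480,:640]
    p=cv2.undistortPoints(np.stack([u,v],-1).reshape(-1,1,2).astype(np.float64),K,np.array(s['D'])).reshape(480,640,2)
    d=s['depth'][...,None].astype(float)
    P=np.concatenate([p*d,d],-1)@np.array(s['attitude']).T+np.array(s['xyz'])
    P[s['depth']==0]=np.nan
    return P
E
python3 - <<'E'
from h import *
st=ctrl.get_state(); print(st, ctrl.tip_reach)
for n in('top','side'):
    s=snap(n,n+'0'); print(n,s['xyz'],np.round(s['attitude'],3).tolist(),s['fx'])
E
```

```text
pics
{'time': 0.0, 'joint_pos': array([ 5.35421656e+01,  3.02776568e+01,  8.21556784e+01, -4.24504442e-04,
        6.76883645e+01, -1.02234351e+01]), 'qvel': array([ 0.08421443, -0.06083253,  0.09433549, -0.055935  ,  0.00796799,
       -0.04790179]), 'tau': array([ 7.62738127e-04, -4.42346478e+01, -1.78024650e+01, -2.78950283e-04,
        8.40546418e-03, -2.67237240e-06]), 'eef_pos': array([275.76874472, 560.0466391 , 212.65161359]), 'ee_rot': array([[-8.96994150e-01,  4.42040627e-01, -1.25666930e-03],
       [ 4.42042258e-01,  8.96992592e-01, -1.71244230e-03],
       [ 3.70253986e-04, -2.09155167e-03, -9.99997744e-01]]), 'wrist_force': array([ 0.00291537, -0.67916538, -0.9294154 ]), 'torque': array([-0.04500182, -0.04966763,  0.00340074]), 'gripper_force': 0.0, 'width': 85.40370721560282} 19.0
top [ 379.21883195   76.80352509 1177.75677219] [[0.014, -0.995, 0.095], [-1.0, -0.014, 0.004], [-0.003, -0.095, -0.995]] 611.0582157305089
side [  97.32676698 -562.24902194  680.424115  ] [[0.843, -0.333, 0.423], [-0.538, -0.541, 0.646], [0.014, -0.772, -0.635]] 561.9175888624474
```

View pics/top0.png

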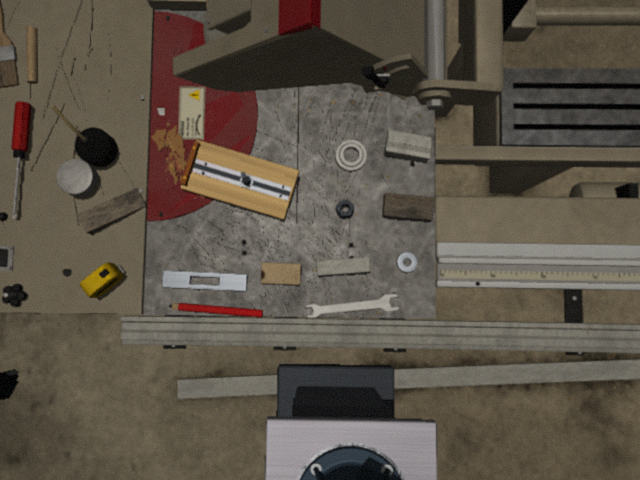

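View pics/side0.png

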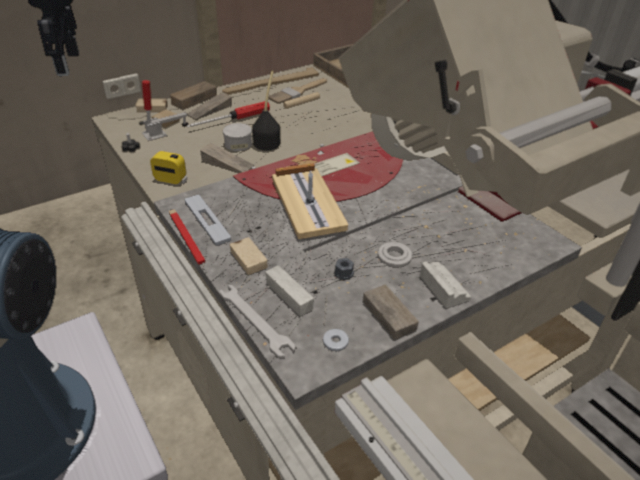

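The top view shows the board at about (243,180) with the stop on its left at (190,165), the strap at (205,281) and the workpiece at (280,273). The square offcut is at (343,266), the packing at (408,206), the nut at (345,209) and the washer at (407,262). The large ring at (351,155) and the moulding at (408,145) are distractors. The saw overhangs the far side.

```bash
cat >> h.py <<'E'
def blob(s,seed,zmin,zmax=1e3,r=70):
    P=cloud(s); z=P[...,2]; m=((z>zmin)&(z<zmax)).astype(np.uint8)
    n,l=cv2.connectedComponents(m,connectivity=4)
    k=l[seed[1]-3:seed[1]+4,seed[0]-3:seed[0]+4]; k=k[k>0]
    if k.size==0: return None
    k=np.bincount(k).argmax(); Q=P[l==k]
    return Q
def rect(Q):
    (c,wh,a)=cv2.minAreaRect(Q[:,:2].astype(np.float32))
    if wh[0]<wh[1]: wh=(wh[1],wh[0]); a+=90
    return np.round(c,1),np.round(wh,1),round((a+90)%180-90,1),np.round(np.percentile(Q[:,2],[5,50,95]),1),len(Q)
E
python3 - <<'E'
from h import *
s=np.load('pics/top.npy',allow_pickle=True).item()
P=cloud(s); 
print('bench',[np.round(P[v,u],1).tolist() for u,v in [(300,240),(200,230),(400,235),(380,170),(170,250)]])
for n,sd,z in [('board',(215,160),12),('work',(280,277),8),('sq',(343,266),8),('pack',(400,206),8),('strap',(172,281),4),('washer',(407,254),3),('nut',(345,203),8),('ring',(351,142),3),('mold',(408,140),8)]:
    Q=blob(s,sd,z); print(n, None if Q is None else rect(Q))
Q=blob(s,(215,160),12); 
m=(Q[:,2]>28)&(Q[:,2]<42); print('stop',rect(Q[m]))
m=(Q[:,2]>60); print('stud',Q[m].mean(0) if m.any() else 0,m.sum())
m=(Q[:,2]>15)&(Q[:,2]<26); print('top',rect(Q[m]))
# obstacles: height map
z=P[...,2]
for v in range(10,320,20): print(v,' '.join('%4.0f'%z[v,u] if z[v,u]==z[v,u] else ' nan' for u in range(10,640,32)))
E
```

```text
bench [[488.1, 100.6, 0.2], [504.6, 294.2, 2.2], [500.7, -92.9, -1.5], [627.4, -53.4, 1.5], [465.2, 351.3, -0.9]]
board (array([602.1, 218.4]), array([209.1, 102.9]), 73.6, array([18.7, 22.7, 33.5]), 5706)
work (array([422.3, 136.8]), array([74.9, 39.9]), 88.4, array([16.3, 20.4, 23.8]), 832)
sq (array([437.4,  19.1]), array([99.8, 28.1]), -84.8, array([23.9, 28.2, 31.6]), 806)
pack (array([ 553.2, -104.8]), array([95.3, 46. ]), 85.3, array([17.4, 22.2, 26.2]), 1219)
strap (array([406.7, 281.6]), array([160.1,  37. ]), 86.7, array([ 6.3, 10.3, 13.9]), 1202)
washer (array([ 448.2, -104.3]), array([40.4, 38.6]), -89.3, array([ 4.2,  7.8, 11.9]), 299)
nut (array([547.9,  15.9]), array([32.9, 30.8]), -28.9, array([12.8, 24. , 27.7]), 196)
ring (array([655.5,   4.7]), array([64.2, 61. ]), 1.3, array([ 4.5, 10.3, 15. ]), 656)
mold (array([ 674.7, -105. ]), array([86.4, 51.3]), 79.5, array([10.4, 24.4, 34.2]), 1118)
stop (array([603.9, 221.1]), array([200.3,  89.3]), 74.6, array([28.4, 35. , 39.8]), 362)
stud [596.09051653 203.89346456  83.25905434] 39
top (array([602.8, 218.2]), array([208
[... 1010 characters left out ...]
1    4   25   19   19  -29   -3    4    3   -4 -814  nan -758 -819 -279 -267
210   -9  -13   -7    7   -5    5   -1    8   25  -25    1   -1   21   24  -56  -63  -62  -56  -58  -57
230  -10   -5   -6   -7   -8   -4   -1   -1   -1   -0   -2   -1    3   -0  -57  -57  -60  -61  -59  -58
250    4  -11  -11   -9  -12   -1    1   -0    2   -2    1    4    2    0  -40  -39  -41  -39  -37  -41
270   -5  -15   -7   55   -5   -2    0   -1   21   21   27   28    2   -2  -33  -31  -34  -29  -34  -36
290   10   -7  -12    5  nan   -4    1    7   -4   -1    5    0    1    4 -822 -822 -820 -821 -824 -818
310  -13  -12   -6  -11   -6    2   11   10   -1   -1   12   -2    7    4 -826 -818 -820 -819 -818 -834
```

```bash
python3 - <<'E'
from h import *
T=np.load('pics/top.npy',allow_pickle=True).item(); S=np.load('pics/side.npy',allow_pickle=True).item()
PT,PS=cloud(T),cloud(S)
for n,P in(('top',PT),('side',PS)):
    Q=P.reshape(-1,3); Q=Q[~np.isnan(Q[:,0])]
    m=(np.hypot(Q[:,0]-597,Q[:,1]-204)<25)&(Q[:,2]>35)&(Q[:,2]<110)
    for a,b in((35,55),(55,75),(75,90),(90,110)):
        k=m&(Q[:,2]>a)&(Q[:,2]<b)
        print(n,'stud',a,np.round(np.median(Q[k],0),1),k.sum()) if k.any() else 0
    o=(Q[:,2]>110)&(Q[:,2]<600)&(Q[:,0]>350)
    for y in range(-300,500,50):
        k=o&(Q[:,1]>=y)&(Q[:,1]<y+50)
        if k.any(): i=np.argmin(Q[k][:,0]); l=k&(Q[:,2]<250); print(n,y,np.round(Q[k][i]),'low:',np.round(np.percentile(Q[l][:,0],2)) if l.sum()>5 else None)
# side blobs
for n,Q,b in [('work',PS,(422,137,8,23,60)),('pack',PS,(553,-105,8,26,70)),('nut',PS,(548,16,10,28,30)),('washer',PS,(448,-104,4,14,35)),('strap',PS,(407,282,5,14,100))]:
    q=Q.reshape(-1,3); k=(np.hypot(q[:,0]-b[0],q[:,1]-b[1])<b[4])&(q[:,2]>b[2])&(q[:,2]<b[3]); print(n,rect(q[k]))
f=T['frame']
A=cv2.resize(f[140:235,185:375],None,fx=4,fy=4,interpolation=cv2.INTER_CUBIC)
cv2.imwrite('pics/c1.png',A)
E
```

```text
top stud 35 [594.5 203.3  47.1] 12
top stud 55 [593.9 203.1  66.5] 12
top stud 75 [595.  203.9  87.8] 16
top stud 90 [597.8 204.8  91.5] 13
top -300 [ 899. -288.  140.] low: 899.0
top -250 [ 689. -200.  244.] low: None
top -200 [ 688. -182.  280.] low: 689.0
top -150 [ 668. -113.  273.] low: 689.0
top -100 [668. -99. 277.] low: 707.0
top -50 [683.  -0. 350.] low: 705.0
top 0 [681.   7. 359.] low: 707.0
top 50 [709.  86. 446.] low: 715.0
top 100 [711. 101. 433.] low: 715.0
top 150 [713. 150. 390.] low: 715.0
top 200 [713. 203. 343.] low: 715.0
top 250 [714. 252. 282.] low: 715.0
top 450 [668. 500. 112.] low: None
side stud 35 [596.3 202.4  46.1] 39
side stud 55 [596.6 202.9  64.1] 43
side stud 75 [595.2 201.7  83. ] 34
side stud 90 [597.5 204.6  91.5] 4
side -300 [ 920. -252.  130.] low: 920.0
side -250 [ 687. -200.  261.] low: 691.0
side -200 [ 686. -192.  275.] low: 687.0
side -150 [ 666. -109.  265.] low: 679.0
side -100 [665. -98. 273.] low: 706.0
side -50 [682.  -0. 356.] low: 704.0
side 0 [681.   2. 351.] low: 715.0
side 50 [712.  87. 384.] low: 713.0
side 100 [711. 118. 269.] low: 713.0
side 150 [711. 173. 250.] low: 713.0
side 200 [711. 216. 229.] low: 713.0
side 250 [711. 252. 259.] low: 713.0
side 450 [668. 499. 111.] low: None
work (array([421.9, 135. ]), array([79.9, 41. ]), 88.7, array([10.8, 18.7, 20.9]), 746)
pack (array([ 552.8, -105.6]), array([97.3, 47.1]), 85.6, array([10.7, 21. , 23.2]), 1487)
nut (array([546.9,  14.3]), array([33.5, 29.8]), 40.9, array([11.8, 21.6, 24.8]), 267)
washer (array([ 448.4, -103.6]), array([44.1, 39.1]), 32.9, array([4.6, 7. , 9.3]), 370)
strap (array([390.4, 277.8]), array([173.1, 135.2]), 53.6, array([ 6. ,  8.4, 10.7]), 1075)
```

View pics/c1.png

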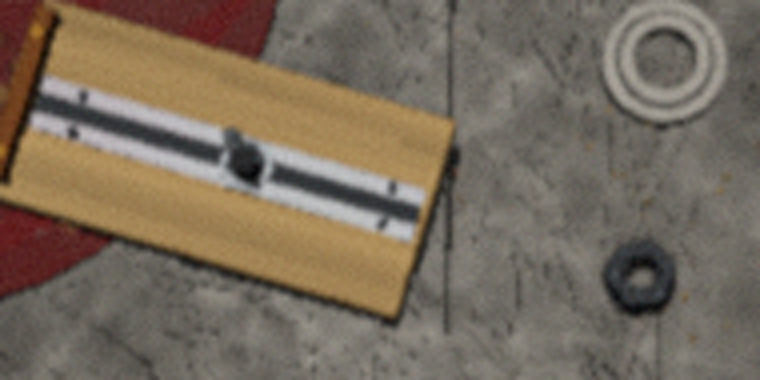

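The crop shows the stud at about (245,158) in crop pixels, the stop on the left, and the nut with its hexagon at (640,276). The stud axis is at about (597.5, 204.5) in the world, and the board's x axis points at 73.8°. I'll start with the workpiece.

>>> servo_tool([
  [[0,0,-1.141],[146,-424,-120],62],
  [[0,0,-1.141],[146,-424,-120],62],
  [[0,0,-1.141],[146,-424,-120],62],
  [[0,0,-1.141],[146,-424,-120],62],
  [[0,0,-1.141],[146,-424,-120],62],
  [[0,0,-1.141],[146,-424,-120],62],
  [[0,0,-1.141],[146,-424,-120],62],
  [[0,0,-1.141],[146,-424,-120],62],
  [[0,0,-1.141],[146,-424,-160],62],
  [[0,0,-1.141],[146,-424,-191],62],
], newtons=40)

```text
time: 1.35
eef_pos: [422.5, 135.9, 21.5]
ee_rot: [[0.03, 1.0, 0.0], [1.0, -0.03, 0.0], [0.0, 0.0, -1.0]]
wrist_force: [-0.0, 0.3, -0.0]
width: 61.9
gripper_force: 0.0
```

>>> servo_tool([
  [[0,0,0],[0,0,0],34],
  [[0,0,0],[0,0,0],34],
  [[0,0,0],[0,0,0],34],
  [[0,0,0],[0,0,0],34],
  [[0,0,0],[0,0,0],34],
  [[0,0,0],[0,0,60],34],
  [[0,0,-0.1],[10,10,100],34],
  [[0,0,-0.255],[70,50,100],34],
  [[0,0,-0.255],[120,90,100],34],
  [[0,0,-0.255],[150,134,100],34],
], newtons=40)

```text
time: 2.6
eef_pos: [573.7, 270.2, 123.4]
ee_rot: [[0.281, 0.96, 0.002], [0.96, -0.281, 0.0], [0.001, 0.002, -1.0]]
wrist_force: [0.9, -0.2, 0.5]
width: 33.9
gripper_force: 0.0
```

```bash
python3 - <<'E'
from h import *
st=ctrl.get_state(); print(st['eef_pos'],st['width'])
s=snap('top'); P=cloud(s)
for sd in [(280,277),(275,273),(285,273)]:
    Q=blob(s,sd,8,40); print(rect(Q) if Q is not None else None)
cv2.imwrite('pics/c2.png',s['frame'][100:330,150:440])
E
```

```text
[573.65017091 270.16229404 123.41213125] 33.91799092720706
(array([422.4, 136.7]), array([74.6, 40.1]), 88.4, array([16.5, 20.2, 24. ]), 833)
(array([422.4, 136.7]), array([74.6, 40.1]), 88.4, array([16.5, 20.2, 24. ]), 833)
(array([422.4, 136.7]), array([74.6, 40.1]), 88.4, array([16.5, 20.2, 24. ]), 833)
```

View pics/c2.png

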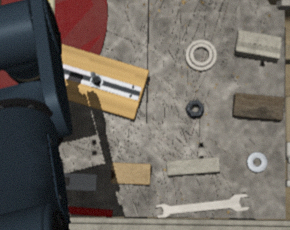

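The workpiece hasn't moved: it is still at about (130,173) in the crop. The fingers hadn't finished closing before the lift, so I'll go back and allow more time.

>>> servo_tool([
  [[0,0,0.1],[-40,-40,0],52],
  [[0,0,0.255],[-80,-80,0],52],
  [[0,0,0.255],[-120,-110,0],52],
  [[0,0,0.255],[-150,-134,0],52],
  [[0,0,0.255],[-150,-134,0],52],
  [[0,0,0.255],[-150,-134,-50],52],
  [[0,0,0.255],[-150,-134,-100],52],
  [[0,0,0.255],[-150,-134,-100],34],
  [[0,0,0.255],[-150,-134,-100],34],
  [[0,0,0.255],[-150,-134,-100],34],
], newtons=40)

```text
time: 3.9
eef_pos: [423.1, 135.8, 24.7]
ee_rot: [[0.028, 1.0, 0.005], [1.0, -0.028, 0.0], [0.0, 0.005, -1.0]]
wrist_force: [0.6, 0.0, -0.4]
width: 34.2
gripper_force: 0.0
```

>>> servo_tool([
  [[0,0,0],[0,0,0],34],
  [[0,0,0],[0,0,0],34],
  [[0,0,0],[0,0,0],34],
  [[0,0,0],[0,0,0],34],
  [[0,0,0],[0,0,0],34],
  [[0,0,0],[0,0,0],34],
  [[0,0,0],[0,0,0],34],
  [[0,0,0],[0,0,10],34],
  [[0,0,0],[0,0,20],34],
  [[0,0,0],[0,0,20],34],
], newtons=40)

```text
time: 5.15
eef_pos: [422.1, 135.6, 43.7]
ee_rot: [[0.028, 1.0, 0.002], [1.0, -0.028, 0.0], [0.0, 0.002, -1.0]]
wrist_force: [-0.8, 0.2, -0.6]
width: 34.1
gripper_force: 0.0
```

```bash
python3 - <<'E'
from h import *
st=ctrl.get_state(); print(st['eef_pos'],st['width'],st['gripper_force'])
s=snap('side')
cv2.imwrite('pics/c3.png',cv2.resize(s['frame'][130:330,140:400],None,fx=3,fy=3))
E
```

```text
[422.07624006 135.58173163  43.69375173] 34.08791169381277 0.0
```

View pics/c3.png

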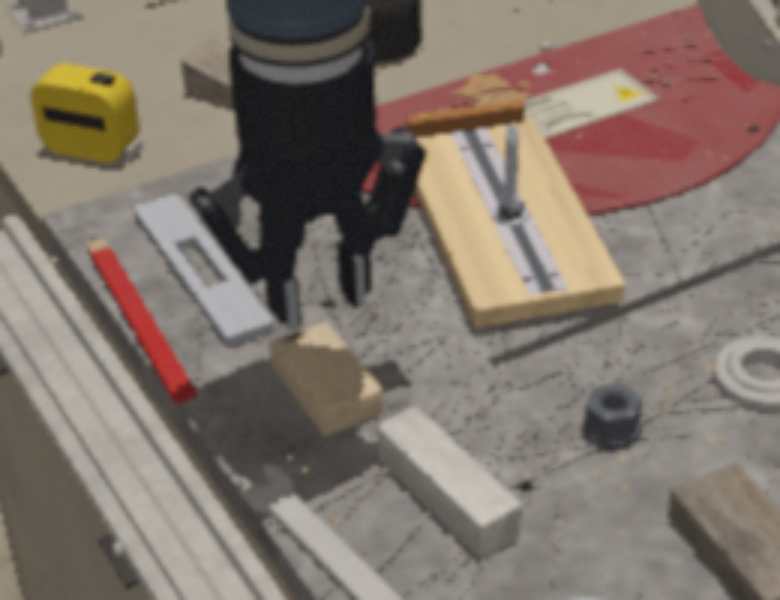

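```bash
python3 - <<'E'
from h import *
s=np.load('pics/side.npy',allow_pickle=True).item(); P=cloud(s)
for name,(u0,u1,v0,v1) in {'L':(225,243,215,238),'R':(250,265,210,232)}.items():
    q=P[v0:v1,u0:u1].reshape(-1,3); q=q[(np.abs(q[:,0]-422)<60)&(np.abs(q[:,1]-136)<40)&(q[:,2]>22)]
    i=np.argsort(q[:,2])[:15]; print(name,len(q),np.round(np.median(q,0),1),np.round(q[i][::3],1).tolist())
q=P.reshape(-1,3); q=q[(np.abs(q[:,0]-422)<70)&(np.abs(q[:,1]-136)<60)]
for z in range(0,130,8):
    k=(q[:,2]>=z)&(q[:,2]<z+8); print(z,k.sum(),np.round(np.percentile(q[k],[2,98],axis=0)[:,:2],0).tolist() if k.sum()>3 else '')
E
```

```text
L 271 [394.8 127.3  94.5] [[406.2, 128.5, 64.7], [401.2, 125.5, 69.0], [403.6, 126.6, 69.4], [397.9, 126.5, 69.7], [398.3, 126.9, 71.5]]
R 239 [440.8 127.6  88.1] [[440.5, 145.8, 60.8], [439.6, 136.5, 63.0], [445.2, 124.7, 64.2], [438.9, 142.3, 66.1], [438.6, 137.9, 66.9]]
0 791 [[354.0, 78.0], [490.0, 194.0]]
8 125 [[359.0, 80.0], [438.0, 171.0]]
16 630 [[402.0, 100.0], [441.0, 172.0]]
24 0 
32 0 
40 0 
48 0 
56 11 [[399.0, 126.0], [443.0, 145.0]]
64 49 [[394.0, 123.0], [449.0, 143.0]]
72 90 [[391.0, 123.0], [451.0, 145.0]]
80 76 [[391.0, 123.0], [451.0, 145.0]]
88 96 [[391.0, 123.0], [452.0, 144.0]]
96 65 [[390.0, 122.0], [455.0, 143.0]]
104 129 [[375.0, 121.0], [467.0, 145.0]]
112 233 [[373.0, 121.0], [471.0, 146.0]]
120 146 [[369.0, 119.0], [475.0, 149.0]]
128 214 [[366.0, 117.0], [477.0, 149.0]]
```

The depth shows the fingertips about 18 mm above the reported TCP (tips at z≈62, reported 43.7), not below it. That explains the misses: at the block, the fingers closed in the air. From here I'll use tip z ≈ reported z + 18.

>>> servo_tool([
  [[0,0,0],[0,0,0],56],
  [[0,0,0],[0,0,0],56],
  [[0,0,0],[0,0,0],56],
  [[0,0,0],[0,0,-30],56],
  [[0,0,0],[0,0,-45],56],
  [[0,0,0],[0,0,-54],56],
  [[0,0,0],[0,0,-54],36],
  [[0,0,0],[0,0,-54],36],
  [[0,0,0],[0,0,-54],36],
  [[0,0,0],[0,0,-54],36],
], newtons=40)

```text
time: 6.45
eef_pos: [421.6, 135.6, -11.0]
ee_rot: [[0.028, 1.0, 0.001], [1.0, -0.028, 0.0], [0.0, 0.001, -1.0]]
wrist_force: [0.3, -0.3, -0.2]
width: 38.8
gripper_force: 41.0
```

>>> servo_tool([
  [[0,0,0],[0,0,50],36],
  [[0,0,-0.05],[10,5,105],36],
  [[0,0,-0.15],[55,40,105],36],
  [[0,0,-0.255],[105,70,105],36],
  [[0,0,-0.255],[155,100,105],36],
  [[0,0,-0.255],[193,129,105],36],
  [[0,0,-0.255],[193,129,105],36],
  [[0,0,-0.255],[193,129,70],36],
  [[0,0,-0.255],[193,129,40],36],
  [[0,0,-0.255],[193,129,30],36],
])

```text
time: 7.7
eef_pos: [611.3, 263.4, 16.4]
ee_rot: [[0.279, 0.96, -0.006], [0.96, -0.28, -0.002], [-0.003, -0.005, -1.0]]
wrist_force: [-0.0, -0.7, 0.6]
width: 38.6
gripper_force: 41.1
```

>>> servo_tool([
  [[0,0,0],[0,0,-4],36],
  [[0,0,0],[0,0,-7],36],
  [[0,0,0],[0.7,2.4,-7],36],
  [[0,0,0],[1.4,4.8,-7],36],
  [[0,0,0],[1.4,4.8,-7],36],
  [[0,0,0],[1.4,4.8,-7],36],
  [[0,0,0],[1.4,4.8,-7],36],
  [[0,0,0],[1.4,4.8,-7],36],
  [[0,0,0],[1.4,4.8,-7],36],
  [[0,0,0],[1.4,4.8,-7],36],
])

```text
time: 8.95
eef_pos: [615.7, 269.3, 11.5]
ee_rot: [[0.279, 0.96, -0.0], [0.96, -0.279, -0.0], [-0.0, -0.0, -1.0]]
wrist_force: [-0.0, 0.5, -0.6]
width: 38.9
gripper_force: 41.1
```

>>> servo_tool([
  [[0,0,0],[0,0,-1],58],
  [[0,0,0],[0,0,-1],58],
  [[0,0,0],[0,0,-1],58],
  [[0,0,0],[0,0,-1],58],
  [[0,0,0],[0,0,30],58],
  [[0,0,0],[0,0,80],64],
  [[0,0,0],[0,0,110],64],
  [[0,0,0.1],[-10,-50,110],64],
  [[0,0,0.204],[-20,-110,110],64],
  [[0,0,0.204],[-30,-170,110],64],
])

```text
time: 10.2
eef_pos: [585.5, 98.0, 122.0]
ee_rot: [[0.077, 0.997, 0.001], [0.997, -0.077, -0.0], [-0.0, 0.001, -1.0]]
wrist_force: [1.8, -0.2, 0.4]
width: 63.9
gripper_force: 0.0
```

>>> servo_tool([
  [[0,0,0],[-10,-60,0],64],
  [[0,0,0],[-20,-120,0],64],
  [[0,0,0],[-27,-170,-20],64],
  [[0,0,0],[-33.6,-205,-40],64],
  [[0,0,0],[-33.6,-205,-90],64],
  [[0,0,0],[-33.6,-205,-120],64],
  [[0,0,0],[-33.6,-205,-131],64],
  [[0,0,0],[-33.6,-205,-131],64],
  [[0,0,0],[-33.6,-205,-131],40],
  [[0,0,0],[-33.6,-205,-131],40],
])

```text
time: 11.45
eef_pos: [553.3, -105.9, -7.8]
ee_rot: [[0.079, 0.997, 0.003], [0.997, -0.079, -0.001], [-0.001, 0.003, -1.0]]
wrist_force: [0.7, 0.0, 4.5]
width: 43.4
gripper_force: 42.3
```

>>> servo_tool([
  [[0,0,0],[0,0,0],40],
  [[0,0,0],[0,0,30],40],
  [[0,0,0.15],[0,10,80],40],
  [[0,0,0.32],[5,60,80],40],
  [[0,0,0.5],[10,110,80],40],
  [[0,0,0.68],[15,160,80],40],
  [[0,0,0.86],[20,210,80],40],
  [[0,0,1.04],[27,249.6,80],40],
  [[0,0,1.22],[27,249.6,80],40],
  [[0,0,1.367],[27,249.6,70],40],
])

```text
time: 12.7
eef_pos: [579.6, 145.1, 61.4]
ee_rot: [[-0.962, 0.272, 0.002], [0.272, 0.962, 0.0], [-0.002, 0.001, -1.0]]
wrist_force: [-0.2, -0.3, -1.5]
width: 43.8
gripper_force: 41.8
```

>>> servo_tool([
  [[0,0,0],[0,0,-20],40],
  [[0,0,0],[0,0,-40],40],
  [[0,0,0],[0,0,-46],40],
  [[0,0,0],[0,0,-47.5],40],
  [[0,0,0],[0,0,-47.5],40],
  [[0,0,0],[0,0,-47.5],40],
  [[0,0,0],[0,0,-47.5],40],
  [[0,0,0],[0,0,-47.5],56],
  [[0,0,0],[0,0,-47.5],56],
  [[0,0,0],[0,0,-47.5],56],
])

```text
time: 13.95
eef_pos: [579.6, 143.8, 13.2]
ee_rot: [[-0.96, 0.279, 0.001], [0.279, 0.96, -0.0], [-0.001, 0.0, -1.0]]
wrist_force: [-0.4, 0.1, 1.3]
width: 56.3
gripper_force: 0.3
```

>>> servo_tool([
  [[0,0,0],[0,0,0],56],
  [[0,0,0],[0,0,40],56],
  [[0,0,0],[0,0,90],56],
  [[0,0,0],[-60,0,90],56],
  [[0,0,0],[-120,0,90],56],
  [[0,0,0],[-160,30,90],56],
  [[0,0,0],[-160,60,90],56],
  [[0,0,0],[-160,60,90],56],
  [[0,0,0],[-160,60,90],56],
  [[0,0,0],[-160,60,90],56],
])

```text
time: 15.2
eef_pos: [419.5, 203.2, 103.0]
ee_rot: [[-0.96, 0.28, -0.0], [0.28, 0.96, -0.0], [0.0, -0.0, -1.0]]
wrist_force: [-0.6, 0.6, -0.1]
width: 55.7
gripper_force: 0.0
```

```bash
cat >> h.py <<'E'
O=np.array([597.5,204.5]); a=np.radians(73.8); d=np.array([np.cos(a),np.sin(a)]); n=np.array([-d[1],d[0]])
def bf(p): p=np.asarray(p)[...,:2]-O; return np.stack([p@d,p@n],-1)
E
python3 - <<'E'
from h import *
s=snap('top'); P=cloud(s); q=P.reshape(-1,3); q=q[~np.isnan(q[:,0])]; b=bf(q)
for n_,x0,x1,z0,z1 in(('work',15,106,34,48),('pack',-110,-15,36,52),('board',-120,150,12,26)):
    k=(b[:,0]>x0)&(b[:,0]<x1)&(abs(b[:,1])<70)&(q[:,2]>z0)&(q[:,2]<z1); r=rect(q[k]); print(n_,r,np.round(bf(r[0]),1))
Q=blob(s,(172,281),4,30); print('strap',rect(Q))
cv2.imwrite('pics/c4.png',cv2.resize(s['frame'][120:320,140:340],None,fx=3,fy=3))
print(ctrl.get_state()['eef_pos'])
E
```

```text
work (array([616.4, 269.8]), array([75.3, 41.9]), 73.5, array([38.2, 42.4, 45.9]), 855) [68.   0.1]
pack (array([578. , 143.8]), array([96.4, 45.6]), -16.4, array([40.6, 44.3, 47.8]), 1209) [-63.7   1.8]
board (array([606.2, 230.9]), array([235.2, 102.3]), 73.9, array([18.3, 22.3, 25.4]), 3011) [27.8 -1. ]Traceback (most recent call last):
  File "<stdin>", line 5, in <module>
  File "h.py", line 24, in rect
    (c,wh,a)=cv2.minAreaRect(Q[:,:2].astype(np.float32))
                             ~^^^^^^
TypeError: 'NoneType' object is not subscriptable
```

Both placements look right: the workpiece is at board (68.0, 0.1) and the packing at (-63.7, 1.8), both flat. The strap is next.

>>> servo_tool([
  [[0,0,-0.18],[-3,15,0],46],
  [[0,0,-0.36],[-5,30,0],46],
  [[0,0,-0.54],[-8,50,0],46],
  [[0,0,-0.72],[-13,76,0],46],
  [[0,0,-0.9],[-13,76,-20],46],
  [[0,0,-1.08],[-13,76,-40],46],
  [[0,0,-1.26],[-13,76,-60],46],
  [[0,0,-1.346],[-13,76,-70],46],
  [[0,0,-1.346],[-13,76,-95],46],
  [[0,0,-1.346],[-13,76,-105],46],
], newtons=60)

```text
time: 16.5
eef_pos: [405.9, 279.1, -3.0]
ee_rot: [[0.059, 0.998, -0.002], [0.998, -0.059, -0.001], [-0.001, -0.002, -1.0]]
wrist_force: [-0.4, -0.5, 0.6]
width: 45.7
gripper_force: 0.0
```

>>> servo_tool([
  [[0,0,0],[0,0,-6],46],
  [[0,0,0],[0,0,-12],46],
  [[0,0,0],[0,0,-12],40],
  [[0,0,0],[0,0,-12],26],
  [[0,0,0],[0,0,-12],26],
  [[0,0,0],[0,0,-12],26],
  [[0,0,0],[0,0,-12],26],
  [[0,0,0],[0,0,-12],26],
  [[0,0,0],[0,0,-12],26],
  [[0,0,0],[0,0,-12],26],
], newtons=60)

```text
time: 17.75
eef_pos: [406.4, 280.0, -13.2]
ee_rot: [[0.058, 0.998, 0.001], [0.998, -0.058, 0.0], [0.0, 0.001, -1.0]]
wrist_force: [-1.3, -0.4, 5.5]
width: 29.9
gripper_force: 59.6
```

>>> servo_tool([
  [[0,0,0],[0,0,20],26],
  [[0,0,0],[0,0,60],26],
  [[0,0,0],[0,0,106],26],
  [[0,0,-0.06],[40,-15,106],26],
  [[0,0,-0.12],[80,-30,106],26],
  [[0,0,-0.18],[120,-48,106],26],
  [[0,0,-0.225],[160,-64,106],26],
  [[0,0,-0.225],[190.5,-76.4,106],26],
  [[0,0,-0.225],[190.5,-76.4,106],26],
  [[0,0,-0.225],[190.5,-76.4,106],26],
])

```text
time: 19.0
eef_pos: [594.7, 203.5, 91.0]
ee_rot: [[0.28, 0.96, -0.004], [0.96, -0.28, -0.0], [-0.001, -0.004, -1.0]]
wrist_force: [-0.9, -0.1, -2.9]
width: 29.6
gripper_force: 60.3
```

```bash
python3 - <<'E'
from h import *
st=ctrl.get_state(); print(st['eef_pos'],st['width'])
s=snap('side'); q=cloud(s).reshape(-1,3); t=snap('top'); p=cloud(t).reshape(-1,3)
for nm,c in(('side',q),('top',p)):
    b=bf(c); k=(abs(b[:,0])<95)&(abs(b[:,1])<25)&(c[:,2]>98)&(c[:,2]<119)
    k&=abs(b[:,0])>20
    if k.sum()>50:
        r=rect(c[k]); print(nm,r,np.round(bf(r[0]),1))
        for lo,hi in((-80,-50),(-50,-20),(20,50),(50,80)):
            j=k&(b[:,0]>lo)&(b[:,0]<hi); 
            if j.sum()>20: print(lo,j.sum(),np.round(np.percentile(b[j,1],[3,97]),1),np.round(np.median(c[j,2]),1))
cv2.imwrite('pics/c5.png',cv2.resize(s['frame'][100:260,200:400],None,fx=3.5,fy=3.5))
E
```

```text
[594.70690351 203.45349369  91.03719542] 29.64472200553656
side (array([593.8, 201.9]), array([159. ,  33.1]), 74.9, array([106. , 112.8, 114.9]), 509) [-3.5  2.8]
-80 224 [-13.9  17.2] 113.0
-50 152 [-13.2  18. ] 112.9
20 75 [-12.1   4. ] 112.8
50 34 [-11.7  19.8] 112.3
top (array([595.3, 205. ]), array([159.4,  32.8]), 74.8, array([110.8, 114.7, 117.7]), 468) [-0.1  2.3]
-80 300 [-13.3  17. ] 115.0
-50 38 [-13.6   3.7] 114.5
50 129 [-1.7 18.7] 114.4
```

View pics/c5.png

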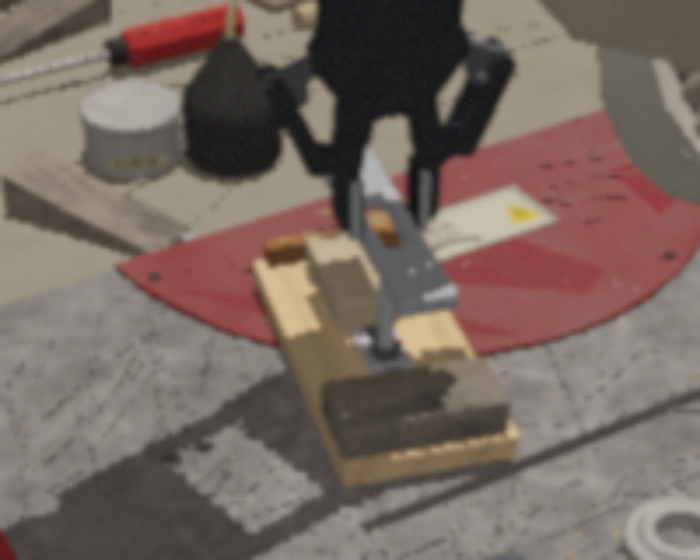

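The side crop shows the strap held along the board just above the stud tip at about (380,300), with the packing in front at (415,405). The arm hadn't settled yet (2–3 mm lag). I'll let it settle, then lower with force checks.

>>> servo_tool([
  [[0,0,0],[0.5,0,0],26],
  [[0,0,0],[0.5,0,0],26],
  [[0,0,0],[0.5,0,0],26],
  [[0,0,0],[0.5,0,-5],26],
  [[0,0,0],[0.5,0,-8],26],
  [[0,0,0],[0.5,0,-11],26],
  [[0,0,0],[0.5,0,-14],26],
  [[0,0,0],[0.5,0,-17],26],
  [[0,0,0],[0.5,0,-20],26],
  [[0,0,0],[0.5,0,-20],26],
])

```text
time: 20.35
eef_pos: [596.9, 203.5, 71.8]
ee_rot: [[0.279, 0.96, -0.001], [0.96, -0.279, -0.0], [-0.0, -0.001, -1.0]]
wrist_force: [0.0, -0.0, -1.8]
width: 29.4
gripper_force: 60.3
```

>>> servo_tool([
  [[0,0,0],[0,0,-8],26],
  [[0,0,0],[0,0,-16],26],
  [[0,0,0],[0,0,-24],26],
  [[0,0,0],[0,0,-32],26],
  [[0,0,0],[0,0,-37],26],
  [[0,0,0],[0,0,-40],26],
  [[0,0,0],[0,0,-41],26],
  [[0,0,0],[0,0,-41],26],
  [[0,0,0],[0,0,-41],26],
  [[0,0,0],[0,0,-41],26],
])

```text
time: 21.6
eef_pos: [597.3, 203.5, 31.4]
ee_rot: [[0.279, 0.96, 0.0], [0.96, -0.279, 0.0], [0.0, 0.0, -1.0]]
wrist_force: [-0.3, 0.9, -2.4]
width: 29.8
gripper_force: 60.3
```

>>> servo_tool([
  [[0,0,0],[0,0,-1],26],
  [[0,0,0],[0,0,-1.5],26],
  [[0,0,0],[0,0,-1.5],26],
  [[0,0,0],[0,0,-1.5],44],
  [[0,0,0],[0,0,-1.5],44],
  [[0,0,0],[0,0,-1.5],44],
  [[0,0,0],[0,0,-1.5],44],
  [[0,0,0],[0,0,20],44],
  [[0,0,0],[0,0,60],44],
  [[0,0,0],[0,0,85],44],
])

```text
time: 22.85
eef_pos: [597.8, 203.6, 117.8]
ee_rot: [[0.279, 0.96, 0.002], [0.96, -0.279, 0.0], [0.001, 0.002, -1.0]]
wrist_force: [0.1, 0.1, -0.5]
width: 44.4
gripper_force: 0.0
```

>>> servo_tool([
  [[0,0,0],[-40,-40,10],54],
  [[0,0,0],[-70,-90,10],54],
  [[0,0,0],[-100,-140,10],54],
  [[0,0,0],[-120,-200,10],54],
  [[0,0,0],[-140,-255,0],54],
  [[0,0,0],[-150,-290,-20],54],
  [[0,0,0],[-150,-308,-40],54],
  [[0,0,0],[-150,-308,-60],54],
  [[0,0,0],[-150,-308,-60],54],
  [[0,0,0],[-150,-308,-60],54],
])

```text
time: 24.1
eef_pos: [447.4, -104.4, 56.5]
ee_rot: [[0.279, 0.96, 0.0], [0.96, -0.279, -0.0], [-0.0, 0.001, -1.0]]
wrist_force: [0.1, 0.4, 0.4]
width: 54.3
gripper_force: 0.0
```

```bash
python3 - <<'E'
from h import *
st=ctrl.get_state(); print(st['time'],st['eef_pos'],st['width'])
s=snap('top'); c=cloud(s).reshape(-1,3); b=bf(c)
for nm,k in(('strap',(abs(b[:,0])<95)&(abs(b[:,1])<30)&(c[:,2]>48)&(c[:,2]<62)&(np.hypot(*b.T)>12)),('packpk',(b[:,0]>-110)&(b[:,0]<-15)&(abs(b[:,1])<70)&(c[:,2]>36)&(c[:,2]<47)),('work',(b[:,0]>15)&(b[:,0]<106)&(abs(b[:,1])<70)&(c[:,2]>35)&(c[:,2]<47))):
    r=rect(c[k]); print(nm,r,np.round(bf(r[0]),1))
k=(abs(b[:,0])<78)&(abs(b[:,1])<14)&(c[:,2]>48)&(c[:,2]<60); A=np.c_[b[k],np.ones(k.sum())]; print('tilt',np.linalg.lstsq(A,c[k,2],rcond=None)[0])
for nm,x,y,z0,z1,r_ in(('nut',548,16,10,32,30),('washer',448,-104,4,14,35)):
    k=(np.hypot(c[:,0]-x,c[:,1]-y)<r_)&(c[:,2]>z0)&(c[:,2]<z1); print(nm,k.sum(),rect(c[k]) if k.sum()>20 else '')
# nut hex orientation, upsampled
f=s['frame']; N=cv2.resize(f[185:235,320:370],None,fx=10,fy=10,interpolation=cv2.INTER_CUBIC)
M=cv2.resize(f[130:230,180:280],None,fx=5,fy=5,interpolation=cv2.INTER_CUBIC)
cv2.imwrite('pics/c6.png',cv2.resize(np.hstack([N,M]),(800,400)))
E
```

```text
24.1 [ 447.40844304 -104.41049151   56.5305487 ] 54.25242303083419
strap (array([591. , 208.6]), array([174.7,  53.7]), 78.5, array([49.4, 53.5, 57.3]), 1218) [2.1 7.4]
packpk (array([580.5, 153.5]), array([95.2, 65.8]), -16.7, array([40.5, 44. , 46.5]), 791) [-53.7   2.1]
work (array([607.3, 267.6]), array([84.7, 58.9]), 73.2, array([38.3, 42.4, 45.7]), 384) [63.3  8.2]
tilt [-1.45858421e-02  2.47851004e-03  5.36617979e+01]
nut 0 
washer 0
```

View pics/c6.png

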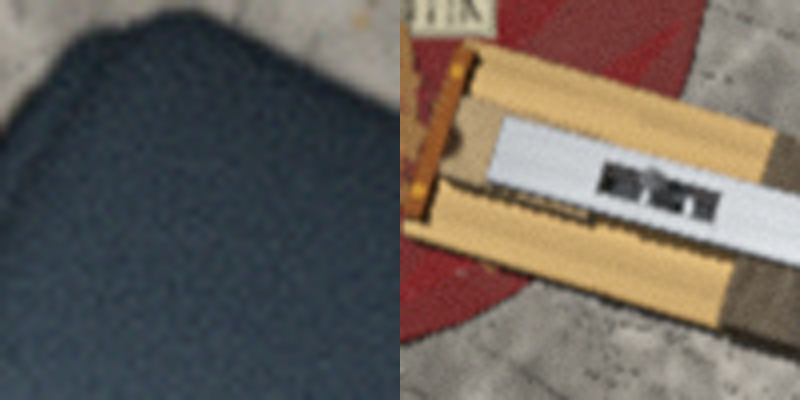

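The top crop shows the strap lying along the board on both blocks, with the stud inside the slot at (655,190). The measured tilt of 0.0146 rad matches the 2 mm height difference. The washer is next.

>>> servo_tool([
  [[0,0,0],[0,-0.6,-30],54],
  [[0,0,0],[0,-0.6,-55],54],
  [[0,0,0],[0,-0.6,-64],54],
  [[0,0,0],[0,-0.6,-70],54],
  [[0,0,0],[0,-0.6,-70],45],
  [[0,0,0],[0,-0.6,-70],34],
  [[0,0,0],[0,-0.6,-70],34],
  [[0,0,0],[0,-0.6,-70],34],
  [[0,0,0],[0,-0.6,-70],34],
  [[0,0,0],[0,-0.6,-70],34],
], newtons=40)

```text
time: 25.4
eef_pos: [447.6, -105.2, -12.8]
ee_rot: [[0.279, 0.96, 0.002], [0.96, -0.279, -0.001], [-0.0, 0.002, -1.0]]
wrist_force: [-0.5, 1.4, 6.4]
width: 36.0
gripper_force: 39.8
```

>>> servo_tool([
  [[0,0,0],[0,0,0],34],
  [[0,0,0],[0,0,20],34],
  [[0,0,0],[0,0,60],34],
  [[0,0,0],[0,0,110],34],
  [[0,0,0],[20,40,120],34],
  [[0,0,0],[45,90,120],34],
  [[0,0,0],[70,145,120],34],
  [[0,0,0],[95,200,120],34],
  [[0,0,0],[120,255,120],34],
  [[0,0,0],[149.5,308,120],34],
])

```text
time: 26.65
eef_pos: [596.6, 204.9, 106.4]
ee_rot: [[0.279, 0.96, -0.0], [0.96, -0.279, -0.0], [-0.0, -0.0, -1.0]]
wrist_force: [1.3, -0.6, -0.0]
width: 35.6
gripper_force: 40.1
```

>>> servo_tool([
  [[0,0,0],[0.5,0.9,0],34],
  [[0,0,0],[0.5,0.9,0],34],
  [[0,0,0],[0.5,0.9,0],34],
  [[0,0,0],[0.5,0.9,0],34],
  [[0,0,0],[0.5,0.9,0],34],
  [[0,0,0],[0.5,0.9,0],34],
  [[0,0,0],[0.5,0.9,0],34],
  [[0,0,0],[0.5,0.9,0],34],
  [[0,0,0],[0.5,0.9,0],34],
  [[0,0,0],[0.5,0.9,0],34],
])

```text
time: 27.9
eef_pos: [597.1, 203.9, 106.1]
ee_rot: [[0.279, 0.96, -0.0], [0.96, -0.279, 0.0], [-0.0, -0.0, -1.0]]
wrist_force: [0.4, 1.1, -0.5]
width: 35.6
gripper_force: 40.1
```

```bash
python3 - <<'E'
from h import *
st=ctrl.get_state(); print(st['time'],st['eef_pos'],st['width'],st['gripper_force'])
s=snap('side'); q=cloud(s).reshape(-1,3); t=snap('top'); p=cloud(t).reshape(-1,3)
ez=st['eef_pos'][2]+14.5
for nm,c in(('side',q),('top',p)):
    b=bf(c); k=(np.hypot(*b.T)<24)&(c[:,2]>ez-3)&(c[:,2]<ez+13)&(abs(b[:,1])<17)
    print(nm,k.sum(), np.round(np.percentile(b[k],[1,50,99],axis=0),1).tolist() if k.sum() else '',np.round(np.percentile(c[k,2],[5,50,95]),1) if k.sum() else '')
cv2.imwrite('pics/c7.png',cv2.resize(s['frame'][110:220,260:370],None,fx=5,fy=5,interpolation=cv2.INTER_CUBIC))
E
```

```text
27.9 [597.12392821 203.86672559 106.07434099] 35.58367561597613 40.13084605336189
side 202 [[-20.5, -16.7], [-5.9, -0.4], [16.9, 15.7]] [119.7 125.1 127.2]
top 0
```

View pics/c7.png

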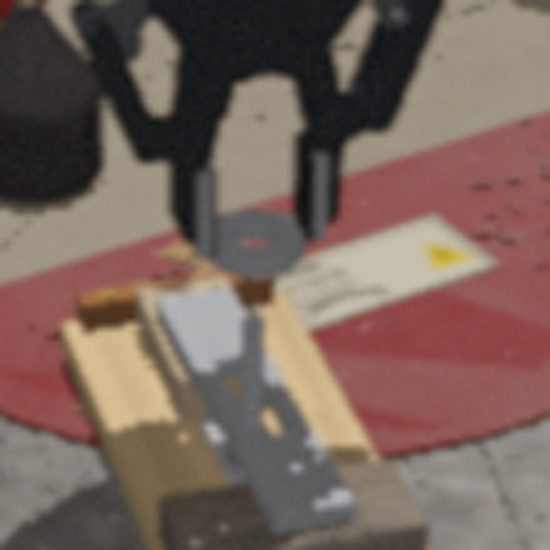

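```bash
python3 - <<'E'
from h import *
s=np.load('pics/side.npy',allow_pickle=True).item(); P=cloud(s)
K=np.array([[s['fx'],0,s['cx']],[0,s['fy'],s['cy']],[0,0,1]]); R=np.array(s['attitude']); C=np.array(s['xyz'])
def ray(u,v,z):
    x=cv2.undistortPoints(np.array([[[u,v]]],float),K,np.array(s['D']))[0,0]; r=R@np.array([x[0],x[1],1]); return C+r*(z-C[2])/r[2]
# pixels whose depth is at washer: print small depth-z map mask
z=P[...,2]; sub=z[148:170,296:326]; g=cv2.cvtColor(s['frame'],cv2.COLOR_BGR2HSV)
for v in range(148,170): print(v,' '.join('%3.0f'%x if x==x else ' . ' for x in z[v,297:325]))
f=s['frame'][148:170,297:325].astype(int); red=(f[...,2]-f[...,1]>22)
ys,xs=np.nonzero(red[5:16,6:20]); print('bore px',xs.mean()+303,ys.mean()+153,len(xs))
for (u,v) in[(xs.mean()+303,ys.mean()+153),(310.6,158.6)]: p=ray(u,v,121.5); print(np.round(p,1),np.round(bf(p),1))
E
```

```text
148 153 153 153 155 153 154 -13 -11 -10 -12 -11 -12 -13 -14  -8 -10 -11 -10  -9  -9   2 135 139 144 146 149 147 146
149 150 151 152 153 151 152 -10  -9 -13  -8 -12  -9 -11 -13 -13 -12 -11   3   2   5   4 135 137 141 145 147 145 145
150 149 148 148 150 150 149 -12 -12 -11  -8 -11 -11 -13 -10   2   5   2   6   2   1   5 131 135 137 144 143 143 143
151 146 147 148 147 148 147 -13 -11  -9 -10 -12   3   0   4   4  -0   5   3   3   3   0 130 134 137 139 140 141 141
152 142 144 144 146 145 148 -10   5 128 127 124 125 125 126 126 125 125 128 124   4   1 128 132 133 139 139 139 138
153 142 142 143 144 144 141 126 125 125 125 125 127 127 127 124 127 126 126 127 127 126 125 128 133 136 137 136 137
154 139 141 140 141 139 140 125 126 125 126 126 125 126 126 125 125 126 125 126 127 125 125 129 129 133 135 135 134
155 137 137 139 140 137 139 124 127 125 125 127 125 125 126 125 124 125 124 125 128 126 127 126 128 132 133 133 131
156 136 135 138 137 136 138 126 125 127 126 124 123 124 121 124 123 122 126 126 126 127 126 124 127 130 128 130 130
157 134 133 133 134 133 135 123 126 126 124 120 121 118 
[... 837 characters left out ...]
17   4   4   5   5   3   3   8   3
165  35  36  36  37  36  41  40  43  34  36  34  36 119 119 118 117  34  32   4   3   5   3   6   3   6   5   4   5
166  42  41  41  42  43  42  40  42  34  34  35  31  32  33  37  32  32  33   4   5   6   4   6   5   4   5   6   4
167  42  40  41  40  41  42  41  50  52  32  30  31  32  31  32  31  29  30   4   6   3   3   4   4   5   7   4   5
168  44  51  52  51  51  51  48  51  51  40  32  30  30  28  27  27  24  28  21  22   3   6   4   5   5   3   4   3
169  50  50  53  51  49  51  52  50  51  51  27  28  26  26  27  25  25  25  21  21   5   7   3   7   4   4   3   6
bore px 310.4 158.2 5
[598.  204.9 121.5] [ 0.5 -0.4]
[597.6 203.4 121.5] [-1.  -0.4]
```

```bash
python3 - <<'E'
from h import *
s=np.load('pics/side.npy',allow_pickle=True).item()
P=cloud(s); Q=P[150:164,300:322].reshape(-1,3); Q=Q[(Q[:,2]>123)&(Q[:,2]<130)]
K=np.array([[s['fx'],0,s['cx']],[0,s['fy'],s['cy']],[0,0,1]]); R=np.array(s['attitude']); C=np.array(s['xyz'])
for u,v in((310,157.3),(310,157.0)):
    x=cv2.undistortPoints(np.array([[[u,v]]],float),K,np.array(s['D']))[0,0]; r=R@np.array([x[0],x[1],1]); p=C+r*(125.4-C[2])/r[2]
    print(np.round(p,1),np.round(bf(p),1))
print(ctrl.get_state()['eef_pos'])
# nut hex orientation from first frame
f=cv2.imread('pics/top0.png'); g=cv2.cvtColor(f,cv2.COLOR_BGR2GRAY)[190:228,326:364]
m=cv2.resize(g,None,fx=8,fy=8,interpolation=cv2.INTER_CUBIC); m=cv2.GaussianBlur(m,(0,0),4)
_,t=cv2.threshold(m,0,255,cv2.THRESH_BINARY_INV+cv2.THRESH_OTSU)
c=max(cv2.findContours(t,cv2.RETR_EXTERNAL,cv2.CHAIN_APPROX_NONE)[0],key=cv2.contourArea)[:,0].astype(float)
ce=c.mean(0); th=np.arange(0,180,15); 
for a_ in th:
    e=np.array([np.cos(np.radians(a_)),np.sin(np.radians(a_))]); w=(c-ce)@e; print(a_,round(np.ptp(w)/8,2),end='; ')
print(ce/8+[326,190])
E
```

```text
[595.6 202.6 125.4] [-2.4  1.3]
[596.2 203.5 125.4] [-1.3  1. ]
[597.1059438  203.83386113 106.07922674]
0 18.62; 15 18.98; 30 19.04; 45 19.8; 60 20.5; 75 20.39; 90 20.25; 105 20.77; 120 20.56; 135 19.71; 150 19.11; 165 18.64; [345.05341163 209.8663311 ]
```

>>> servo_tool([
  [[0,0,0],[0.6,1,-8],34],
  [[0,0,0],[0.6,1,-16],34],
  [[0,0,0],[0.6,1,-20],34],
  [[0,0,0],[0.6,1,-22],34],
  [[0,0,0],[0.6,1,-24],34],
  [[0,0,0],[0.6,1,-26],34],
  [[0,0,0],[0.6,1,-29],34],
  [[0,0,0],[0.6,1,-32],34],
  [[0,0,0],[0.6,1,-35],34],
  [[0,0,0],[0.6,1,-35],34],
])

```text
time: 29.25
eef_pos: [597.5, 204.8, 70.8]
ee_rot: [[0.279, 0.96, -0.001], [0.96, -0.279, -0.0], [-0.0, -0.001, -1.0]]
wrist_force: [0.4, -0.4, -0.9]
width: 36.1
gripper_force: 40.1
```

>>> servo_tool([
  [[0,0,0],[0,0,-8],34],
  [[0,0,0],[0,0,-16],34],
  [[0,0,0],[0,0,-22],34],
  [[0,0,0],[0,0,-26],34],
  [[0,0,0],[0,0,-28],34],
  [[0,0,0],[0,0,-29],34],
  [[0,0,0],[0,0,-29.5],34],
  [[0,0,0],[0,0,-29.5],34],
  [[0,0,0],[0,0,-29.5],34],
  [[0,0,0],[0,0,-29.5],34],
])

```text
time: 30.5
eef_pos: [597.8, 204.8, 41.7]
ee_rot: [[0.279, 0.96, 0.0], [0.96, -0.279, 0.0], [0.0, 0.0, -1.0]]
wrist_force: [0.3, -0.6, -0.1]
width: 36.0
gripper_force: 40.1
```

>>> servo_tool([
  [[0,0,0],[0,0,-1],34],
  [[0,0,0],[0,0,-1],34],
  [[0,0,0],[0,0,-1],52],
  [[0,0,0],[0,0,-1],52],
  [[0,0,0],[0,0,-1],52],
  [[0,0,0],[0,0,-1],52],
  [[0,0,0],[0,0,20],52],
  [[0,0,0],[0,0,55],52],
  [[0,0,0],[0,0,80],52],
  [[0,0,0],[-40,-20,85],52],
])

```text
time: 31.75
eef_pos: [562.3, 185.5, 129.2]
ee_rot: [[0.278, 0.96, 0.01], [0.96, -0.278, 0.001], [0.004, 0.009, -1.0]]
wrist_force: [-0.2, -1.2, -1.0]
width: 51.8
gripper_force: 0.0
```

```bash
python3 - <<'E'
from h import *
st=ctrl.get_state(); print(st['time'],st['eef_pos'])
s=snap('side'); c=cloud(s).reshape(-1,3); b=bf(c)
k=(np.hypot(*b.T)<26)&(c[:,2]>57)&(c[:,2]<66)&(np.hypot(*b.T)>6); r=rect(c[k]); print('washer',r,np.round(bf(r[0]),1))
f=s['frame']; i=f[245:285,325:365]; t=cv2.imread('pics/top0.png')[190:230,325:365]
k=(np.hypot(c[:,0]-547.5,c[:,1]-15.2)<22)&(c[:,2]>20)&(c[:,2]<28); print('nut',rect(c[k]),np.round(c[k].mean(0),1))
w=f[130:210,260:340]
X=[cv2.convertScaleAbs(cv2.resize(a,(400,400),interpolation=cv2.INTER_CUBIC),alpha=g) for a,g in((i,2.2),(t,2.2))]
cv2.imwrite('pics/c8.png',np.hstack(X))
E
```

```text
31.75 [562.31903173 185.54579872 129.20247898]
washer (array([597.2, 205.1]), array([40.7, 37.3]), 57.4, array([58. , 60.2, 62.2]), 158) [0.5 0.5]
nut (array([548. ,  15.4]), array([34.9, 29.3]), 41.9, array([20.7, 22.9, 25.2]), 157) [547.5  14.8  22.9]
```

View pics/c8.png

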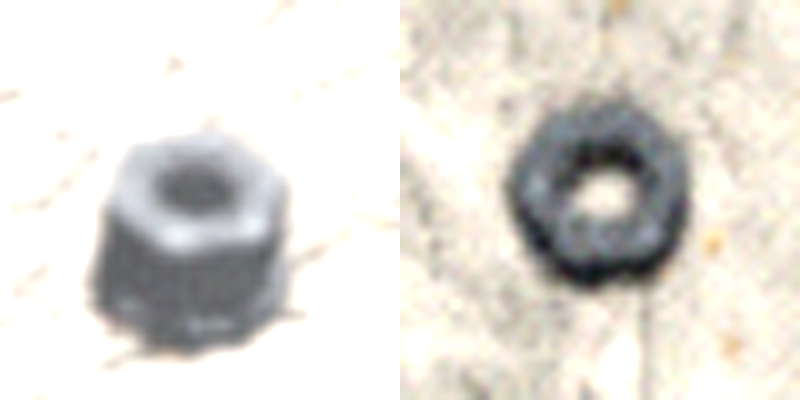

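```bash
python3 - <<'E'
from h import *
from scipy.optimize import minimize
s=np.load('pics/side.npy',allow_pickle=True).item()
K=np.array([[s['fx'],0,s['cx']],[0,s['fy'],s['cy']],[0,0,1]]); R=np.array(s['attitude']); C=np.array(s['xyz'])
px=np.array([(115,195),(170,245),(265,235),(285,185)],float)/10+[325-.45,245-.45]
x=cv2.undistortPoints(px[:,None],K,np.array(s['D']))[:,0]; r=np.c_[x,np.ones(4)]@R.T; p=C+r*((23-C[2])/r[:,2])[:,None]
print(np.round(p,1).tolist()); c=np.array([547.5,15.2]); e=p[:,:2]-c
print('corner ang',np.round(np.degrees(np.arctan2(e[:,1],e[:,0])),1),np.round(np.hypot(*e.T),1))
q=cloud(s).reshape(-1,3); q=q[(np.hypot(q[:,0]-547.5,q[:,1]-15.2)<22)&(q[:,2]>20.5)&(q[:,2]<27)][:,:2]
for a_ in range(0,180,10): 
    w=q@[np.cos(np.radians(a_)),np.sin(np.radians(a_))]; print(a_,round(np.subtract(*np.percentile(w,[98,2])),1),end='; ')
E
```

```text
[[535.4, 21.4, 23.0], [536.2, 5.8, 23.0], [551.7, -0.8, 23.0], [562.3, 7.9, 23.0]]
corner ang [ 152.9 -140.2  -75.3  -26.3] [13.5 14.7 16.5 16.5]
0 29.2; 10 29.9; 20 30.5; 30 31.4; 40 30.8; 50 31.6; 60 31.0; 70 30.4; 80 30.5; 90 29.8; 100 29.0; 110 28.8; 120 28.1; 130 28.5; 140 28.1; 150 28.4; 160 29.2; 170 29.4;
```

>>> servo_tool([
  [[0,0,0.1],[-5,-40,0],50],
  [[0,0,0.25],[-8,-90,0],50],
  [[0,0,0.422],[-11,-140,0],50],
  [[0,0,0.422],[-11,-170.5,-20],50],
  [[0,0,0.422],[-11,-170.5,-60],50],
  [[0,0,0.422],[-11,-170.5,-100],50],
  [[0,0,0.422],[-11,-170.5,-125],50],
  [[0,0,0.422],[-11,-170.5,-134],50],
  [[0,0,0.422],[-11,-170.5,-134],50],
  [[0,0,0.422],[-11,-170.5,-134],50],
], newtons=40)

```text
time: 33.05
eef_pos: [547.6, 14.2, -6.4]
ee_rot: [[-0.139, 0.99, 0.002], [0.99, 0.139, -0.0], [-0.001, 0.002, -1.0]]
wrist_force: [0.4, 0.0, -0.2]
width: 50.4
gripper_force: 0.0
```

>>> servo_tool([
  [[0,0,0],[0,0,0],40],
  [[0,0,0],[0,0,0],30],
  [[0,0,0],[0,0,0],22],
  [[0,0,0],[0,0,0],22],
  [[0,0,0],[0,0,0],22],
  [[0,0,0],[0,0,0],22],
  [[0,0,0],[0,0,0],22],
  [[0,0,0],[0,0,0],22],
  [[0,0,0],[0,0,0],22],
  [[0,0,0],[0,0,0],22],
])

```text
time: 34.3
eef_pos: [547.8, 14.2, -6.3]
ee_rot: [[-0.139, 0.99, 0.003], [0.99, 0.139, -0.0], [-0.001, 0.002, -1.0]]
wrist_force: [0.8, 0.5, 6.1]
width: 29.0
gripper_force: 40.1
```

>>> servo_tool([
  [[0,0,0],[0,0,30],22],
  [[0,0,0],[0,0,80],22],
  [[0,0,0],[0,0,115],22],
  [[0,0,0],[15,50,115],22],
  [[0,0,0],[30,105,115],22],
  [[0,0,0],[42,155,115],22],
  [[0,0,0],[50.6,189.3,115],22],
  [[0,0,0],[50.6,189.3,115],22],
  [[0,0,0],[50.6,189.3,115],22],
  [[0,0,0],[50.6,189.3,115],22],
])

```text
time: 35.55
eef_pos: [596.8, 202.3, 107.4]
ee_rot: [[-0.137, 0.991, -0.001], [0.991, 0.137, -0.0], [-0.0, -0.001, -1.0]]
wrist_force: [0.0, 0.0, -1.8]
width: 28.8
gripper_force: 40.1
```

>>> servo_tool([
  [[0,0,0],[0,0,0],22],
  [[0,0,0],[0,0,0],22],
  [[0,0,0],[0,0,0],22],
  [[0,0,0],[0,0,0],22],
  [[0,0,0],[0,0,0],22],
  [[0,0,0],[0,0,-5],22],
  [[0,0,0],[0,0,-8],22],
  [[0,0,0],[0,0,-8],22],
  [[0,0,0],[0,0,-8],22],
  [[0,0,0],[0,0,-8],22],
])

```text
time: 36.8
eef_pos: [597.5, 203.6, 99.7]
ee_rot: [[-0.139, 0.99, 0.0], [0.99, 0.139, 0.0], [0.0, 0.0, -1.0]]
wrist_force: [0.3, -0.2, -1.2]
width: 28.8
gripper_force: 40.1
```

```bash
python3 - <<'E'
from h import *
st=ctrl.get_state(); e=st['eef_pos']; print(st['time'],e,st['width'],st['wrist_force'])
s=snap('side'); P=cloud(s); q=P.reshape(-1,3); zt=e[2]+6.3+24
k=(np.hypot(*(q[:,:2]-O).T)<30)&(q[:,2]>zt-4)&(q[:,2]<zt+3)&(abs(q[:,0]-e[0])<13); print('nut top y',k.sum(),zt,np.round(np.percentile(q[k],[2,50,98],axis=0),1).tolist())
k=(np.hypot(*(q[:,:2]-O).T)<30)&(q[:,2]>zt-23)&(q[:,2]<zt-18); print('flange',k.sum(),np.round(np.percentile(q[k],[2,50,98],axis=0),1).tolist())
cv2.imwrite('pics/c9.png',cv2.resize(s['frame'][110:220,260:370],None,fx=5,fy=5,interpolation=cv2.INTER_CUBIC))
E
```

```text
36.8 [597.46381667 203.60832362  99.72915686] 28.797351809422253 [ 0.315425   -0.15830743 -1.18187401]
nut top y 66 130.0291568622685 [[585.7, 187.7, 126.3], [602.4, 197.3, 128.5], [610.1, 216.8, 130.3]]
flange 49 [[579.2, 187.2, 107.3], [589.6, 191.7, 110.1], [611.0, 208.9, 111.9]]
```

View pics/c9.png

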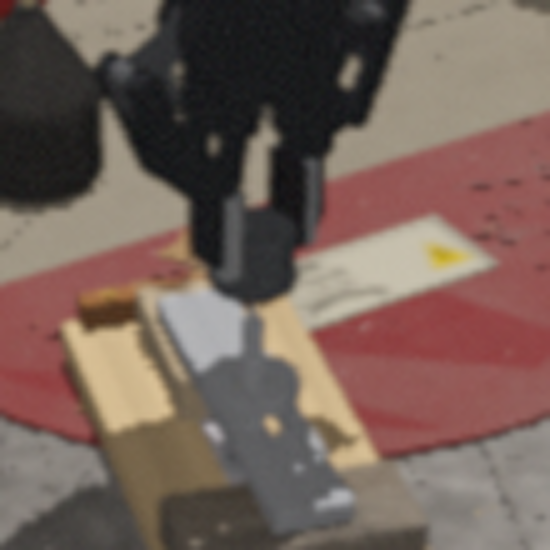

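The nut is held level above the stud, at about (255,255) in the crop. The flange edge puts its centre within about 1 mm of the axis, so I'll lower it.

>>> servo_tool([
  [[0,0,0],[0,0.3,-6],22],
  [[0,0,0],[0,0.3,-10],22],
  [[0,0,0],[0,0.3,-12],22],
  [[0,0,0],[0,0.3,-14],22],
  [[0,0,0],[0,0.3,-16],22],
  [[0,0,0],[0,0.3,-18],22],
  [[0,0,0],[0,0.3,-20],22],
  [[0,0,0],[0,0.3,-22],22],
  [[0,0,0],[0,0.3,-24],22],
  [[0,0,0],[0,0.3,-24],22],
])

```text
time: 38.1
eef_pos: [597.2, 203.9, 75.4]
ee_rot: [[-0.139, 0.99, -0.0], [0.99, 0.139, -0.0], [0.0, -0.0, -1.0]]
wrist_force: [-0.3, -0.5, -0.8]
width: 28.7
gripper_force: 40.1
```

>>> servo_tool([
  [[0,0,0],[0,0,-6],22],
  [[0,0,0],[0,0,-12],22],
  [[0,0,0],[0,0,-16],22],
  [[0,0,0],[0,0,-18],22],
  [[0,0,0],[0,0,-19],22],
  [[0,0,0],[0,0,-19.5],22],
  [[0,0,0],[0,0,-20],22],
  [[0,0,0],[0,0,-20],22],
  [[0,0,0],[0,0,-20],22],
  [[0,0,0],[0,0,-20],22],
])

```text
time: 39.35
eef_pos: [597.4, 203.9, 55.7]
ee_rot: [[-0.139, 0.99, 0.0], [0.99, 0.139, 0.0], [0.0, 0.0, -1.0]]
wrist_force: [-0.1, 0.1, -1.8]
width: 28.3
gripper_force: 40.1
```

>>> servo_tool([
  [[0,0,0],[0,0,-0.5],22],
  [[0,0,0],[0,0,-0.5],22],
  [[0,0,0],[0,0,-0.5],45],
  [[0,0,0],[0,0,-0.5],45],
  [[0,0,0],[0,0,-0.5],45],
  [[0,0,0],[0,0,-0.5],45],
  [[0,0,0],[0,0,20],45],
  [[0,0,0],[0,0,50],45],
  [[0,0,0],[0,0,80],45],
  [[0,0,0],[-50,-20,85],45],
])

```text
time: 40.6
eef_pos: [553.1, 184.6, 143.6]
ee_rot: [[-0.139, 0.99, 0.012], [0.99, 0.139, 0.002], [-0.0, 0.012, -1.0]]
wrist_force: [-0.4, -0.3, -0.5]
width: 44.7
gripper_force: 0.0
```

>>> servo_tool([
  [[0,0,0],[-60,-40,20],45],
  [[0,0,0],[-100,-90,20],45],
  [[0,0,0],[-100,-150,20],45],
  [[0,0,0],[-100,-200,20],45],
  [[0,0,0],[-100,-200,20],45],
  [[0,0,0],[-100,-200,20],45],
  [[0,0,0],[-100,-200,20],45],
  [[0,0,0],[-100,-200,20],45],
  [[0,0,0],[-100,-200,20],45],
  [[0,0,0],[-100,-200,20],45],
])

```text
time: 41.85
eef_pos: [447.3, -15.6, 160.6]
ee_rot: [[-0.14, 0.99, -0.0], [0.99, 0.14, 0.0], [0.0, -0.0, -1.0]]
wrist_force: [-0.3, -0.0, 0.2]
width: 45.0
gripper_force: 0.0
```

```bash
python3 - <<'E'
from h import *
st=ctrl.get_state(); print(st['time'],st['eef_pos'])
s=snap('top'); c=cloud(s).reshape(-1,3); b=bf(c); r_=np.hypot(*b.T)
for nm,k in(('nut',(r_<22)&(c[:,2]>80)&(c[:,2]<89)),('washer',(r_<24)&(r_>18.5)&(c[:,2]>57.5)&(c[:,2]<66)),('strap',(abs(b[:,0])<95)&(abs(b[:,1])<17)&(c[:,2]>50)&(c[:,2]<57)&(r_>24))):
    r=rect(c[k]); print(nm,r,np.round(bf(r[0]),1))
k=(abs(b[:,0])<78)&(abs(b[:,1])<14)&(c[:,2]>48)&(c[:,2]<60)&(r_>24); A=np.c_[b[k],np.ones(k.sum())]; print('tilt',np.linalg.lstsq(A,c[k,2],rcond=None)[0])
t=snap('side')['frame']
cv2.imwrite('pics/c10.png',np.hstack([cv2.resize(a,(400,400),interpolation=cv2.INTER_CUBIC) for a in(s['frame'][130:230,190:290],t[130:250,250:370])]))
E
```

```text
41.85 [447.31775417 -15.59830877 160.57462693]
nut (array([596.8, 205.8]), array([33.1, 30.1]), -81.4, array([81.6, 85.3, 88.3]), 201) [1.1 1. ]
washer (array([593.5, 201.8]), array([39.5, 28. ]), -53.6, array([58.3, 60.5, 63.2]), 25) [-3.7  3.1]
strap (array([597.5, 205.2]), array([159.6,  32.1]), 74.9, array([50.6, 53.7, 56.3]), 877) [0.7 0.2]
tilt [-1.53130767e-02  1.28153285e-03  5.37509784e+01]
```

View pics/c10.png

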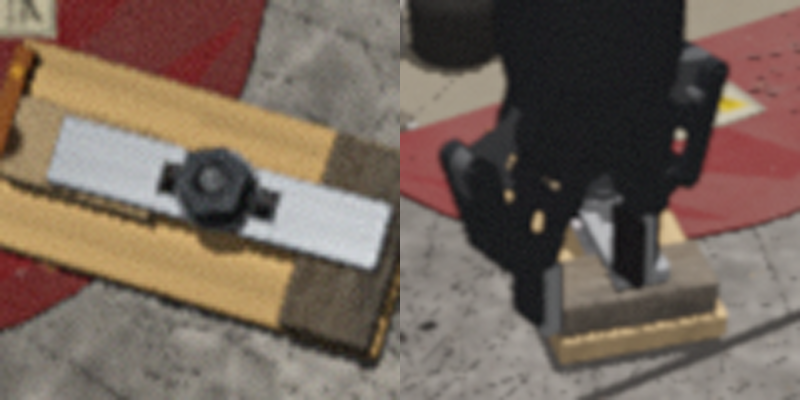

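The top crop shows the nut seated on the stud at (215,185), with its top at z≈85 as expected. The strap is level along the board on both blocks, and the arm is clear. I'm handing the job in.

```bash
python3 -c "
from bench import ctrl; print(ctrl.sign_off())"
```

```text
the job is handed in; nothing more can be done
None
```

The clamp is built and standing loose, ready for you to tighten: workpiece near the end stop (about 1.5 mm short), packing across the other side of the stud, and strap, washer and nut stacked on the stud. I handed the job in at about 42 s of the 99 s; sign-off gave no verdict, but my last camera measurements were within your limits.

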